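Uncover the loading head and hold the weight poised above it

TASK

Lift the U-shaped metal guard off the stand with the two pins and hang it astride the horizontal rail, let go of it, and leave it hanging there. Then pick up the bar weight that has two holes, lift it over the rail without bumping anything, and finish still holding it level and motionless about one centimetre above the tips of the two pins, each hole lined up over its pin, without it ever touching the stand. Leave everything else where it is.

Things in the scene. Friction and masses are not known exactly. Their poses are not given: they have to be found in the camera images.
- pin_stand: Fixed stand (place and yaw vary). Origin: centre of underside. Dark base plate 90 x 90 x 10 mm, column, aluminium crosshead on top 90 long (x) x 20 wide, 70 to 82 above the bench. On it two upright steel pins, 8 in diameter, at x = -32 and +32, tips 97 above the bench. At the start the guard (saddle) covers it.
- pin_tips (a point): The point midway between the two pin tips of the pin stand, 97 mm above the bench; axes as the stand (x from pin to pin).
- saddle: The guard: loose inverted-U aluminium channel, 0.12 kg. Top plate 100 long (x) x 40 x 3 mm; side walls 3 thick hang 47 below the plate's underside, 34 apart inside. Grey upright tab at the plate's centre, 40 long (x) x 10 thick (y), its top 35 above the plate's underside. Origin: centre of the plate's underside, which at the start rests on the pin tips, x along the pins.
- rail: Fixed horizontal rail between weights and stands (place and yaw vary): aluminium bar 280 long (x), section 16 x 16 mm, on two posts 12 in diameter at x = -125 and +125. Origin on the bench under the bar's middle; x along the bar. Its top face is 140 above the bench; nothing stands above it.
- rail_top (a point): Middle of the rail's top face, 140 mm above the bench; axes as the rail (x along it).
- weight: The weight to hold: loose steel bar 90 long (x) x 36 x 22 mm high with two vertical through holes, 14 in diameter, at x = -32 and +32. Upright grey fin in the middle to grip, 40 long (x) x 12 thick (y), from 22 to 58 above the underside. 0.4 to 0.6 kg. Origin: centre of underside. Stands on the bench in one of three places among two other weights.
- pan_stand: Another stand, not used (fixed): same base, with one round pan 64 mm in diameter, 76 above the bench, with a 12 high stub at its centre. Origin: centre of its underside.
- plain_weight: Bystander, loose: steel bar 70 x 36 x 26 mm without holes, with a like grey fin to 62 high. Origin: centre of its underside.
- round_weight: Bystander, loose: round steel weight 54 mm in diameter with a knob, 60 high. Origin: centre of its underside.
- screwdriver: Bystander, loose, about 200 mm long, lying on the bench beyond the far end of the rail.
- beaker: Bystander, loose: glass beaker 68 mm in diameter, 85 high. Origin: centre of its underside.
- oil_bottle: Bystander, loose: white bottle 66 mm in diameter, 150 high. Origin: centre of its underside.
There are look-alikes about, which are no part of the job. What is shaped like the saddle but red is not meant. Leave any brown or pink look-alike of the weight alone.

How it is judged:
On the way, in this order (a step that is already met when the one before it is completed fails the run):
1. the guard hangs astride the rail, let go (x of saddle in the frame of rail_top between -0.1 and 0.1 m and y of saddle in the frame of rail_top between -0.013 and 0.013 m and z of saddle in the frame of rail_top between -0.004 and 0.004 m and angle between the x axis of saddle and the x axis of rail, either way round below 0.22 rad and angle between saddle's own z axis and vertical below 0.12 rad and contact force between saddle and rail above 0.2 N and contact force between saddle and the fingers below 0.1 N and linear speed of saddle below 0.03 m/s), for 0.3 s.
2. the weight is held in the fingers, its underside above the rail's top (height (world z) of weight above 0.145 m and contact force between weight and the fingers above 1 N), for 0.1 s.
At the end, for the whole second after the job is handed in: Guard astride the rail: plate on the bar (4 mm), within 100 mm of its middle, 0.22 rad, level to 0.12 rad, at rest, let go. Weight at rest in the fingers, underside 3-20 mm above the pin tips, within 6 mm and 0.12 rad of the pins, level to 0.10 rad, touching no stand, rail or guard (all of step 1 and z of weight in the frame of pin_tips between 0.003 and 0.02 m and horizontal distance between weight and pin_tips below 0.006 m and angle between the x axis of weight and the x axis of pin_stand, either way round below 0.12 rad and angle between weight's own z axis and vertical below 0.1 rad and contact force between weight and the fingers above 1 N and contact force between weight and pin_stand below 0.1 N and contact force between weight and rail below 0.1 N and contact force between weight and saddle below 0.1 N and contact force between weight and pan_stand below 0.1 N and linear speed of weight below 0.02 m/s); the arm keeps its last pose, push and grip.
It fails at once if the weight touches the pin stand (contact force between weight and pin_stand above 0.5 N).
It fails at once if the weight bumps the rail, the guard or the other stand (contact force between weight and rail above 2 N or contact force between weight and saddle above 2 N or contact force between weight and pan_stand above 2 N).
It fails at once if a bystander is moved over 30 mm (distance of any of plain_weight, round_weight, screwdriver, beaker, oil_bottle from where it was at the start of the episode above 0.03 m).
It also fails if it takes over 67 s, if anything falls off the work surface, if the arm or the gripper's body presses on something with over 40 N, if the wrist force passes 120 N, or if a joint passes its speed limit or range.

ROBOT

A 6-joint arm with a two-finger parallel gripper is mounted at the origin on the work surface. World frame = base frame: x ahead of the robot, y to its left, z up, the work surface at z = 0. Lengths are in m, angles in rad, forces in N, time in s.
With the tool pointing down it reaches from about 0.35 to 0.85 m from the base axis. Payload 8.1 kg.
Tool frame: the origin (TCP) lies at the very end of the fingers, on their centre line; the grasp point (between the pads) lies 19 mm behind it; z points along the fingers, y is the line along which they close (so a half turn about z gives the same grasp; the last joint's range is limited). The gripper opens to 93 mm and grips with 3 to 60 N. Pads are 15 mm wide; open, the fingers measure 128 mm over their backs; the gripper's body (75 mm by 188 mm) begins 65 mm behind the grasp point.
Start: joints at [1.235, 0.13, 1.488, -0, 1.523, -0.085], TCP at [0.149, 0.581, 0.219] pointing down, gripper open.
Joint ranges: [-2.96, 2.96], [-0.89, 2.26], [0.02, 2.5], [-1.34, 4.48], [0, 2.73], [-2.66, 2.66]. Speed limits (rad/s): [2.39, 2.39, 2.79, 3.14, 3.14, 3.14].

INTERFACE

Orientations are given as a rotation vector (axis times angle).
In Python, from plant import robot gives the robot as it stands. The module is installed in compiled form; this text tells all that it offers.
- The arm moves only by the tool play_rows, never from a script. Its argument "increments" is text: rows parted by semicolons, each of 5 numbers parted by spaces: the shift along the tool's x, y, z in mm, then the turn about the tool's z in degrees, then the closure, from -1 (fully open) to 1 (shut). In form: dx dy dz yaw claw; .... A call has 1 to 20 rows; each row is the pose to reach, as a shift and turn from the pose commanded when the call began, along the tool's axes at that moment; what a row does not reach only later rows make up. A row lasts 1/10 s, in which the tool goes at most 50 mm and 8.59 degrees, less where a joint would pass 70% of its speed; a pose out of reach is approached as far as the arm can. A call with a gripper value outside its range is refused whole. The fingers move at their own pace and stop on an object; "force" is the grip in N (left out, the last holds). Time passes only in rows, so rows that repeat a pose let the fingers close. It gives the time, the measured TCP pose, the force, the opening and the grip force at its end, in the units of the state.
- robot.read_state(): the state, without advancing time (a new reading comes with each control period).
- robot.read_camera(name): name is "side" or "top"; returns the picture (480x640x3 uint8, blue, green, red); there is no depth.
- robot.calibration(name): a dict with "vertical_fov" (degrees; the focal length in pixels is half the picture's height over the tangent of half this angle, whatever the lens; pixels are square), "cx", "cy" (the principal point, pixels), "D" ([k1, k2, p1, p2, k3] as OpenCV has them; the pictures are not rectified), "rvec" (rotation vector, rad) and "tvec" (3), from world to camera coordinates, as OpenCV has them. Camera axes: x right, y down, z forward; pixel columns grow to the right and rows downward; lengths in m; the calibration is good to about 2 mm. A picture is of the moment at which its call begins. calibration takes no time and is no camera call.
- robot.close_job(): hands the job in; it is judged then, once.
Trained networks look in the newest picture that a camera, given by its name, has taken for a name from the list of things; names that differ only in an ending like _2 or _b are one class to them, and where a whole thing is asked for, a point or a joint stands for the part that bears it (a point fixed in the world has none). Each returns a list of dicts, best first, with "conf" (0 to 1); they miss things now and then, are a little off and sometimes report something else, mostly with a low value. They report only what shows in the picture. A call takes as long as a camera call. They do not tell look-alikes from the thing itself.
- robot.recognise(camera, query): "centre" ([x, y, z] in m, in world coordinates, good to about 4 mm: the middle of the surface that is visible of it).
- robot.regions_of(camera, query): "pixels" (480x640 bool, what is visible of it).
- robot.landmark_of(camera, query): "centre" ([x, y, z] in m, in world coordinates, good to about 4 mm: a listed point, or the origin of a listed thing).
The state is a dict: "t": time; "q": joint angles; "dq": joint speeds; "joint_torque": joint torques, N m; "tool_pos": TCP position; "orientation": TCP orientation; "force": force on the tool from outside, world axes, zero at the start; "wrist_torque": the same for the moment, N m; "opening": finger opening in m; "gripper_force": force on a finger pad.
Only numpy, scipy, OpenCV 4.12 (cv2) and the standard library are available. Lean on these libraries where they do the work, as an engineer would, in place of code of your own. Each camera call takes 0.05 s, during which the arm holds its last target. There are 200 camera calls.

## Working session

There is one attempt and no reset: what is moved stays moved. The work goes in short steps, Python scripts to look and compute and a tool call to move; the robot and the scene stay as the last step left them, time stands still between calls to the robot, and variables do not carry over. Pictures are saved under pics/ and viewed, at most 10 in all, crops included, and the job is handed in when it is done.

Besides the shell and the picture viewer there is one more tool, called after "Emit:" by a JSON object that holds its "api" and its "payload". play_rows: Moves the arm, as the interface text tells. Its arguments: {"type":"object","properties":{"increments":{"type":"string"},"force":{"type":"number"}},"required":["increments"]}

```bash
mkdir -p pics
cat > h.py <<'E'
import numpy as np, cv2
from plant import robot
def cal(n):
    c=robot.calibration(n); f=240/np.tan(np.radians(c["vertical_fov"])/2)
    K=np.array([[f,0,c["cx"]],[0,f,c["cy"]],[0,0,1.]])
    return K,np.array(c["D"],float),np.array(c["rvec"],float),np.array(c["tvec"],float)
def proj(n,P):
    K,D,r,t=cal(n); return cv2.projectPoints(np.atleast_2d(np.array(P,float)),r,t,K,D)[0][:,0]
def back(n,uv,z):
    K,D,r,t=cal(n); R=cv2.Rodrigues(r)[0]
    u=cv2.undistortPoints(np.array(uv,float).reshape(-1,1,2),K,D)[:,0]
    d=np.c_[u,np.ones(len(u))]@R; C=-R.T@t
    return C+d*((z-C[2])/d[:,2])[:,None]
E
python3 - <<'E'
from h import *
for n in("top","side"):
    im=robot.read_camera(n); cv2.imwrite(f"pics/{n}0.png",im)
    K,D,r,t=cal(n); print(n,K[0,0],D,(-cv2.Rodrigues(r)[0].T@t).round(3))
    for q in ("pin_stand","saddle","rail","weight","pan_stand","plain_weight","round_weight"):
        for d in robot.landmark_of(n,q): print(n,q,np.round(d["centre"],3),round(d["conf"],2),proj(n,d["centre"]).round()[0])
E
```

```text
top 521.9315967481709 [-0.14702047  0.          0.          0.          0.        ] [ 0.397 -0.075  1.573]
top pin_stand [ 0.482  0.23  -0.002] 0.65 [227. 273.]
top pin_stand [ 0.492 -0.351 -0.003] 0.56 [418. 270.]
top saddle [ 0.342 -0.386  0.041] 0.64 [434. 320.]
top saddle [ 0.493 -0.349  0.096] 0.58 [424. 268.]
top rail [ 0.58  -0.009  0.   ] 0.85 [306. 241.]
top rail [ 0.578 -0.01   0.142] 0.59 [304. 235.]
top weight [0.351 0.17  0.   ] 0.67 [246. 316.]
top weight [ 0.488  0.107 -0.003] 0.57 [267. 271.]
top weight [ 0.481  0.231 -0.001] 0.56 [227. 273.]
top pan_stand [ 0.494 -0.347  0.094] 0.21 [423. 267.]
top plain_weight [0.515 0.413 0.001] 0.8 [168. 261.]
top round_weight [ 0.631  0.218 -0.003] 0.74 [232. 224.]
side 555.2879507613744 [-0.00454342  0.          0.          0.          0.        ] [0.395 0.862 0.874]
side pin_stand [ 0.571 -0.534 -0.002] 0.73 [341. 165.]
side pin_stand [ 0.492 -0.347 -0.   ] 0.61 [361. 204.]
side saddle [ 0.34  -0.39   0.044] 0.86 [421. 186.]
side saddle [ 0.495 -0.345  0.098] 0.79 [361. 173.]
side saddle [ 0.368 -0.221  0.047] 0.71 [407. 222.]
side weight [0.48  0.23  0.001] 0.96 [335. 382.]
side weight [0.354 0.167 0.002] 0.71 [404. 363.]
side weight [ 0.485  0.109 -0.   ] 0.69 [341. 333.]
side pan_stand [ 0.642 -0.166 -0.002] 0.81 [293. 242.]
side pan_stand [ 0.57  -0.531 -0.   ] 0.61 [341. 165.]
side plain_weight [ 0.512  0.409 -0.004] 0.68 [301. 471.]
side round_weight [0.63  0.211 0.002] 0.68 [260. 363.]
```

View pics/top0.png

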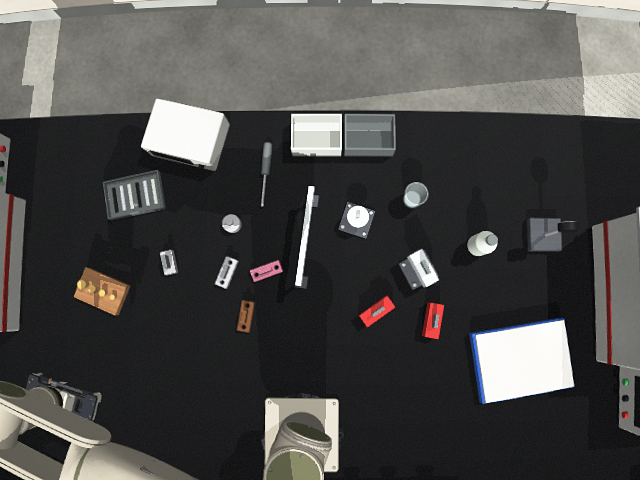

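View pics/side0.png

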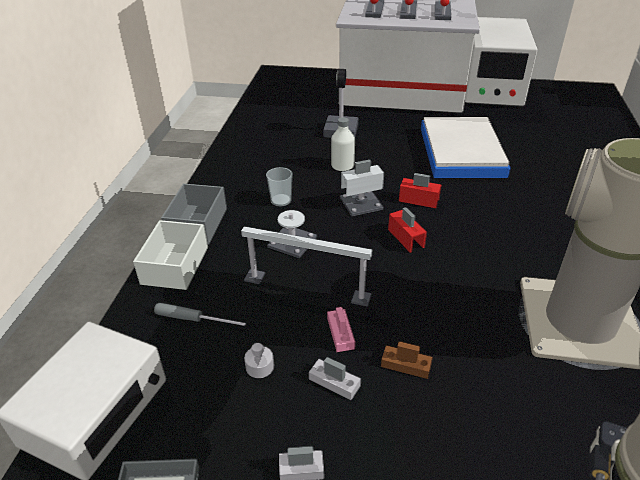

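Top view: the grey guard on its stand is at (422,267). The red look-alikes of it are at (377,312) and (433,320). The candidates for the weight are grey (227,272), pink (266,271), brown (245,317), and the plain weight at (168,262). By the description I choose the grey bar at (227,272), and I'll check it and the guard in one crop.

Run:
```python
from h import *
a=cv2.imread("pics/top0.png")
c1=cv2.resize(a[242:302,197:257],(400,400),interpolation=cv2.INTER_CUBIC)
c2=cv2.resize(a[237:297,392:452],(400,400),interpolation=cv2.INTER_CUBIC)
cv2.imwrite("pics/crop1.png",np.hstack([c1,c2]))
robot.read_camera("top");robot.read_camera("side")
for n in("top","side"):
  for q,zz in(("saddle",.1),("weight",.022),("rail",.14)):
    for d in robot.regions_of(n,q):
        m=d["pixels"]; y,x=np.nonzero(m)
        W=back(n,np.c_[x,y],zz)[:,:2]*1000
        r=cv2.minAreaRect(W.astype(np.float32)); e=np.linalg.eigh(np.cov(W.T))[1][:,1]
        print(n,q,round(d["conf"],2),"px",x.mean().round(),y.mean().round(),"rect",np.round(r[0]),np.round(r[1]),round(r[2],1),"pca",np.degrees(np.arctan2(e[1],e[0])).round(1))
s=robot.read_state();print(s["t"],s["tool_pos"],s["orientation"])
print(cv2.Rodrigues(np.array(s["orientation"]))[0].round(3))
```

```text
top saddle 0.88 px 423.0 269.0 rect [ 490. -345.] [97. 49.] 26.2 pca -153.1
top saddle 0.71 px 432.0 321.0 rect [ 343. -371.] [ 50. 101.] 80.4 pca 168.0
top weight 0.88 px 246.0 316.0 rect [352. 167.] [39. 88.] 81.4 pca 172.8
top weight 0.65 px 227.0 273.0 rect [480. 226.] [38. 87.] 70.3 pca 162.0
top weight 0.58 px 265.0 271.0 rect [485. 110.] [42. 92.] 22.7 pca 113.2
top rail 0.9 px 305.0 238.0 rect [575. -16.] [ 30. 280.] 82.7 pca 172.7
side saddle 0.97 px 362.0 178.0 rect [ 495. -326.] [126. 136.] 28.0 pca 77.5
side saddle 0.92 px 406.0 228.0 rect [ 374. -130.] [ 75. 150.] 26.4 pca 105.5
side weight 0.87 px 334.0 377.0 rect [480. 233.] [61. 97.] 67.1 pca 149.4
side weight 0.61 px 340.0 330.0 rect [488. 114.] [ 41. 117.] 20.0 pca 107.8
side rail 0.61 px 308.0 256.0 rect [575.  62.] [160. 305.] 83.4 pca 165.7
side rail 0.38 px 258.0 361.0 rect [599. 307.] [46. 71.] 13.2 pca 109.9
1.2 [0.1488673  0.58123708 0.21864508] [-3.92895106e-01 -3.11689446e+00  1.68977419e-05]
[[-0.969  0.248 -0.   ]
 [ 0.248  0.969 -0.   ]
 [ 0.    -0.    -1.   ]]
```

View pics/crop1.png

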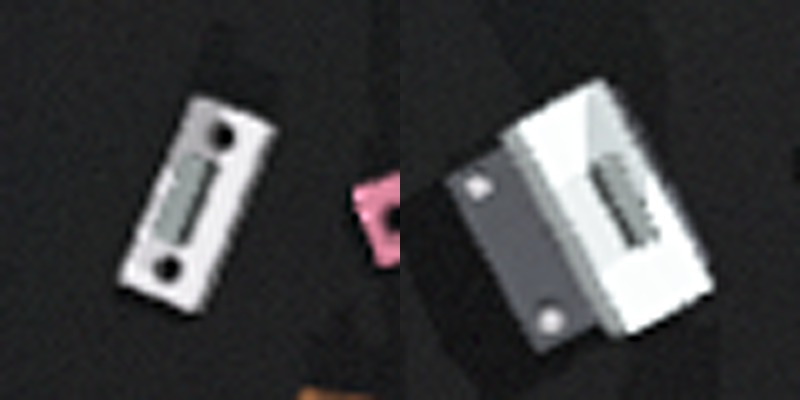

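The crop confirms the choice: the left object is a grey bar with two dark holes and a fin, and the right one is a silver guard with a tab on a dark base. Next I fit the poses to the masks from both cameras.

```bash
cat >> h.py <<'E'
from scipy.optimize import minimize
def box(cx,cy,lx,ly,z0,z1): return [[cx+a*lx/2,cy+b*ly/2,z] for a in(-1,1) for b in(-1,1) for z in(z0,z1)]
MODEL={"saddle":[box(0,0,.1,.04,-.047,.003),box(0,0,.04,.01,.003,.035)],
"weight":[box(0,0,.09,.036,0,.022),box(0,0,.04,.012,.022,.058)],
"rail":[box(0,0,.28,.016,.124,.14),box(-.125,0,.012,.012,0,.13),box(.125,0,.012,.012,0,.13)]}
def sil(n,q,p,z,S=4):
    c,s=np.cos(p[2]),np.sin(p[2]); m=np.zeros((480*S,640*S),np.uint8)
    for b in MODEL[q]:
        b=np.array(b); P=np.c_[p[0]+c*b[:,0]-s*b[:,1],p[1]+s*b[:,0]+c*b[:,1],b[:,2]+z]
        h=cv2.convexHull(((proj(n,P)+.5)*S).round().astype(np.int32)); cv2.fillConvexPoly(m,h,1)
    return m
def fit(q,masks,p0,z):
    big={n:cv2.resize(m.astype(np.uint8),None,fx=4,fy=4,interpolation=cv2.INTER_NEAREST) for n,m in masks.items()}
    def f(v):
        p=[v[0]/1000,v[1]/1000,np.radians(v[2])]; o=0
        for n in big:
            s=sil(n,q,p,z); o-=(s&big[n]).sum()/(s|big[n]).sum()
        return o
    v0=np.array([p0[0]*1000,p0[1]*1000,p0[2]])
    r=minimize(f,v0,method="Nelder-Mead",options=dict(initial_simplex=v0+np.array([[0,0,0],[8,0,0],[0,8,0],[0,0,6]]),xatol=.1,fatol=1e-4,maxiter=120))
    return r.x.round(1),-r.fun/len(big)
def mask(n,q,uv):
    L=[d["pixels"] for d in robot.regions_of(n,q)]
    g=[m for m in L if np.hypot(*(np.array(np.nonzero(m))[::-1].mean(1)-uv))<15]
    return g[0] if g else None
E
cat > f1.py <<'E'
from h import *
for q,p0,z in(("saddle",(.492,-.348,27),.097),("weight",(.481,.229,-18),0),("rail",(.579,-.01,-7.3),0)):
    M={}
    uv={"saddle":dict(top=(423,269),side=(362,178)),"weight":dict(top=(227,273),side=(334,377)),"rail":dict(top=(305,238),side=(308,256))}[q]
    for n in uv:
        m=mask(n,q,uv[n])
        if m is not None: M[n]=m
    for k in [M]+[{n:M[n]} for n in M]: print(q,list(k),*fit(q,k,p0,z))
b=(lambda u:((np.array(u)+.5)/6.667-.5))
print("weight holes mid",back("top",[b([222,137])+[197,242],b([167,268])+[197,242]],.022).round(4))
print("saddle plate",back("top",[b(c)+[392,237] for c in([202,80],[314,288],[232,335],[112,130])],.1).round(4))
E
python3 f1.py
```

```text
saddle ['top', 'side'] [ 492.9 -348.8   27.1] 0.9201038153059014
saddle ['top'] [ 492.4 -348.4   26.6] 0.917632577700277
saddle ['side'] [ 494.  -348.    28.9] 0.9314682281500759
weight ['top', 'side'] [483.2 230.1 -20.2] 0.8885221746262908
weight ['top'] [481.3 229.1 -20.5] 0.851875
weight ['side'] [483.5 230.3 -22.4] 0.9655021834061135
rail ['top', 'side'] [579.7 -10.2  -7.4] 0.7564654070696055
rail ['top'] [576.3 -10.7  -7.6] 0.7473495212038304
rail ['side'] [580.2  -9.8  -6.8] 0.7776288822323821
weight holes mid [[0.5119 0.2176 0.022 ]
 [0.4527 0.2414 0.022 ]]
saddle plate [[ 0.5467 -0.3435  0.1   ]
 [ 0.4581 -0.3904  0.1   ]
 [ 0.4382 -0.3549  0.1   ]
 [ 0.5252 -0.3046  0.1   ]]
```

Emit:
{"api": "play_rows", "payload": {"increments": "-411 -391 -41 90 -1;-411 -391 -41 90 -1;-411 -391 -41 90 -1;-411 -391 -41 90 -1;-411 -391 -41 90 -1;-411 -391 -41 90 -1;-411 -391 -41 90 -1;-411 -391 -41 90 -1;-411 -391 -41 90 -1;-411 -391 -41 90 -1;-411 -391 -41 90 -1;-411 -391 -41 90 -1;-563 -816 -41 137.7 -1;-563 -816 -41 137.7 -1;-563 -816 -41 137.7 -1;-563 -816 -41 137.7 -1;-563 -816 -41 137.7 -1;-563 -816 -41 137.7 -1;-563 -816 -41 137.7 -1;-563 -816 -41 137.7 -1"}}

```text
t: 3.5
tool_pos: [0.4868, -0.3, 0.2598]
orientation: [3.049, 0.757, 0.001]
force: [1.3, 0.4, 0.4]
opening: 0.0929
gripper_force: 0.0
```

```bash
cat >> h.py <<'E'
def togo(x,y,z,yaw):
    """tool-frame mm and tool-yaw deg to a TCP target (yaw = world angle of tool y, mod 180)"""
    s=robot.read_state(); R=cv2.Rodrigues(np.array(s["orientation"]))[0]
    d=R.T@(np.array([x,y,z])-s["tool_pos"])*1000
    cur=np.degrees(np.arctan2(R[1,1],R[0,1])); w=(yaw-cur+90)%180-90
    print("t",round(s["t"],2),"pos",np.round(s["tool_pos"],4),"cur yaw",round(cur,1),"q",np.round(s["q"],2),"open",round(s["opening"],4),"F",np.round(s["force"],1),"tilt",R[2].round(3))
    print("go",d.round(1),"yaw",round(-w,1))
E
python3 -c "
from h import *
togo(.4925,-.3485,.106,-62)"
```

```text
t 3.5 pos [ 0.4868 -0.3     0.2598] cur yaw -62.1 q [-0.64  0.04  1.51  0.    1.59  0.44] open 0.0929 F [1.3 0.4 0.4] tilt [ 0.  0. -1.]
go [-17.7  45.4 153.8] yaw -0.1
```

Emit:
{"api": "play_rows", "payload": {"increments": "0 0 0 0 -1;0 0 0 0 -1;0 0 0 0 -1"}}

```text
t: 3.8
tool_pos: [0.4871, -0.2969, 0.2597]
orientation: [-3.048, -0.759, -0.0]
force: [-0.2, 0.5, 0.0]
opening: 0.0932
gripper_force: 0.0
```

```bash
python3 -c "
from h import *
togo(.4925,-.3485,.107,-62)
cv2.imwrite('pics/s1.png',robot.read_camera('side')[100:260,280:440].repeat(4,0).repeat(4,1))"
```

```text
t 3.8 pos [ 0.4871 -0.2969  0.2597] cur yaw -62.0 q [-0.64  0.04  1.51  0.    1.59  0.45] open 0.0932 F [-0.2  0.5  0. ] tilt [ 0. -0. -1.]
go [-19.4  48.1 152.7] yaw -0.0
```

Emit:
{"api": "play_rows", "payload": {"increments": "-19 48 30 0 -1;-19 48 60 0 -1;-19 48 100 0 -1;-19 48 130 0 -1;-19 48 145 0 -1;-19 48 153 0 -1;-19 48 153 0 -1;-19 48 153 0 -1", "force": 15}}

```text
t: 4.65
tool_pos: [0.4938, -0.3495, 0.1088]
orientation: [3.046, 0.759, 0.003]
force: [0.7, 0.3, 0.8]
opening: 0.0931
gripper_force: 0.0
```

```bash
python3 -c "
from h import *
togo(.4925,-.3485,.107,-62)
a=robot.read_camera('side')[120:240,290:440];cv2.imwrite('pics/s2.png',cv2.resize(a,None,fx=4,fy=4,interpolation=2))"
```

```text
t 4.65 pos [ 0.4938 -0.3495  0.1088] cur yaw -62.0 q [-0.7   0.22  1.6   0.    1.33  0.38] open 0.0931 F [0.7 0.3 0.8] tilt [ 0.001  0.003 -1.   ]
go [-0.7 -1.5  1.7] yaw -0.0
```

View pics/s2.png

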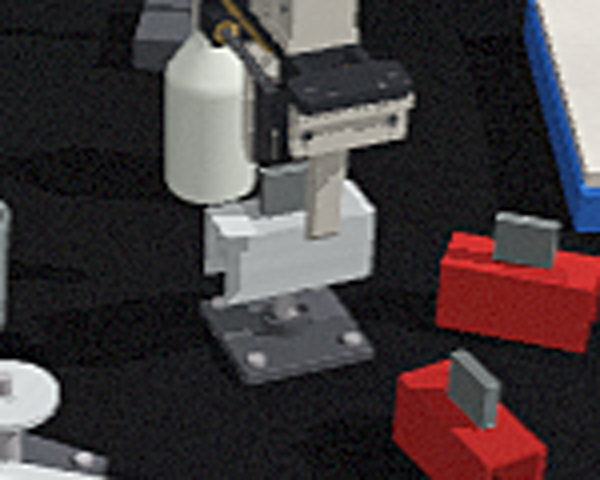

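The near finger stands beside the tab and the far finger is hidden behind it. That matches a centred grasp, so I close.

Emit:
{"api": "play_rows", "payload": {"increments": "0 0 1 0 1;0 0 1 0 1;0 0 1 0 1;0 0 1 0 1;0 0 1 0 1;0 0 1 0 1;0 0 1 0 1;0 0 1 0 1;0 0 1 0 1;0 0 1 0 1;0 0 1 0 1;0 0 1 0 1", "force": 15}}

```text
t: 5.9
tool_pos: [0.4927, -0.3491, 0.1056]
orientation: [-3.049, -0.758, 0.0]
force: [0.1, -0.3, 0.1]
opening: 0.0101
gripper_force: 15.0
```

Emit:
{"api": "play_rows", "payload": {"increments": "0 0 -10 0 1;0 0 -30 0 1;0 0 -60 0 1;0 0 -90 0 1;0 0 -125 0 1;0 0 -125 0 1;0 0 -125 0 1"}}

```text
t: 6.6
tool_pos: [0.4933, -0.3496, 0.2324]
orientation: [3.046, 0.758, 0.003]
force: [-0.6, -0.6, -1.0]
opening: 0.0096
gripper_force: 15.0
```

```bash
python3 -c "
from h import *
togo(.6385,-.0177,.228,-97.4)"
```

```text
t 6.6 pos [ 0.4933 -0.3496  0.2324] cur yaw -62.1 q [-0.7   0.13  1.46 -0.    1.55  0.38] open 0.0096 F [-0.6 -0.6 -1. ] tilt [ 0.001  0.003 -1.   ]
go [ 283.8 -225.3    4.1] yaw 35.3
```

Moderate speed to above the rail.

Emit:
{"api": "play_rows", "payload": {"increments": "28 -22 0 4 1;57 -45 0 8 1;85 -67 0 12 1;114 -90 0 15 1;142 -113 0 18 1;170 -135 0 22 1;198 -158 0 25 1;227 -180 0 29 1;255 -203 0 32 1;275 -218 0 35 1;284 -225 0 35.3 1;284 -225 0 35.3 1;284 -225 0 35.3 1"}}

```text
t: 7.9
tool_pos: [0.6376, -0.0182, 0.2297]
orientation: [3.135, -0.2, -0.003]
force: [-0.5, -0.1, -1.8]
opening: 0.0099
gripper_force: 15.0
```

Run:
```python
from h import *
togo(.6385,-.0177,.149,-97.4)
a=robot.read_camera('side');b=robot.read_camera('top')
A=cv2.resize(a[150:310,230:390],(400,400),interpolation=2); B=cv2.resize(b[170:300,260:390],(400,400),interpolation=2)
cv2.imwrite('pics/s3.png',np.hstack([A,B]))
s=robot.read_state()
for n,uv in(("side",proj("side",[.6385,-.0177,.24])[0]),):
    m=mask(n,"saddle",uv)
    if m is not None: print(fit("saddle",{n:m},(s["tool_pos"][0],s["tool_pos"][1],-7.4),s["tool_pos"][2]-.0086))
m=mask("side","rail",(308,256))
for n in("top","side"):
    for d in robot.landmark_of(n,"rail"): print(n,d["conf"],d["centre"])
    for d in robot.landmark_of(n,"rail_top"): print(n,d["conf"],d["centre"])
    for d in robot.landmark_of(n,"pin_tips"): print(n,"pins",d["conf"],d["centre"])
```

```text
t 7.9 pos [ 0.6376 -0.0182  0.2297] cur yaw -97.3 q [-0.11  0.23  1.36 -0.    1.56  1.59] open 0.0099 F [-0.5 -0.1 -1.8] tilt [-0.002  0.001 -1.   ]
go [ 1.  -0.6 80.7] yaw 0.1
top 0.64 [0.5789, -0.0116, 0.0009]
top 0.53 [0.5793, -0.0122, 0.1409]
top 0.42 [0.5125, 0.4118, 0.0012]
top pins 0.59 [0.494, -0.3487, 0.0962]
side pins 0.75 [0.4936, -0.3503, 0.0963]
```

View pics/s3.png

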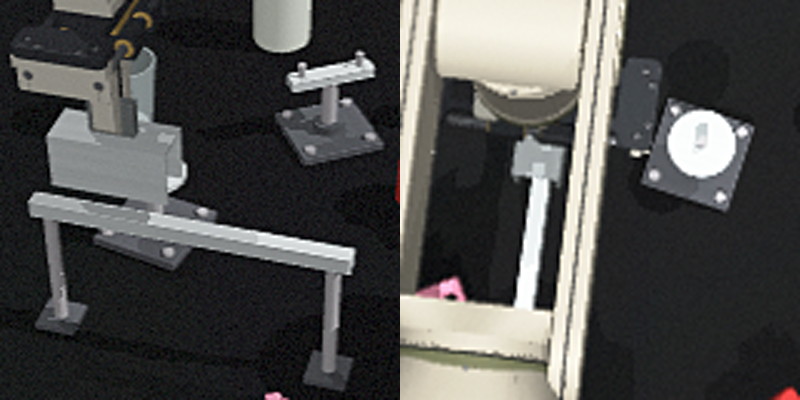

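The guard's visible end sits over the bar: centre at crop (538,158) against the bar line at about 542, and the difference is the parallax expected from its extra height. The side view agrees, so I lower it.

Emit:
{"api": "play_rows", "payload": {"increments": "0 0 20 0 1;0 0 40 0 1;0 0 55 0 1;0 0 65 0 1;0 0 73 0 1;0 0 77 0 1;0 0 78 0 1;0 0 79 0 1;0 0 79 0 1"}}

```text
t: 9.3
tool_pos: [0.6386, -0.0173, 0.1523]
orientation: [3.135, -0.202, 0.002]
force: [0.2, 0.3, -1.2]
opening: 0.01
gripper_force: 15.0
```

Emit:
{"api": "play_rows", "payload": {"increments": "0 0 1 0 1;0 0 2 0 1;0 0 2 0 1;0 0 2 0 1"}}

```text
t: 9.7
tool_pos: [0.6382, -0.0173, 0.1496]
orientation: [-3.135, 0.202, 0.0]
force: [-0.4, 0.3, -0.6]
opening: 0.0101
gripper_force: 15.0
```

Emit:
{"api": "play_rows", "payload": {"increments": "0 0 1 0 1;0 0 1 0 1;0 0 1 0 0.7;0 0 1 0 0.4;0 0 1 0 -1;0 0 1 0 -1;0 0 1 0 -1;0 0 1 0 -1;0 0 1 0 -1;0 0 -20 0 -1;0 0 -60 0 -1;0 0 -100 0 -1;0 0 -100 0 -1;0 0 -100 0 -1"}}

```text
t: 11.1
tool_pos: [0.6392, -0.0174, 0.2515]
orientation: [3.135, -0.202, 0.005]
force: [0.5, -0.3, -1.3]
opening: 0.0925
gripper_force: 0.0
```

Run:
```python
from h import *
togo(.4825,.2297,.2497,69)
a=robot.read_camera('side');b=robot.read_camera('top')
A=cv2.resize(a[150:310,230:390],(400,400),interpolation=2); B=cv2.resize(b[170:300,260:390],(400,400),interpolation=2)
cv2.imwrite('pics/s4.png',np.hstack([A,B]))
```

```text
t 11.1 pos [ 0.6392 -0.0174  0.2515] cur yaw -97.4 q [-0.11  0.22  1.33 -0.    1.59  1.59] open 0.0925 F [ 0.5 -0.3 -1.3] tilt [ 0.003 -0.    -1.   ]
go [-187.1 -225.     1.1] yaw 13.6
```

View pics/s4.png

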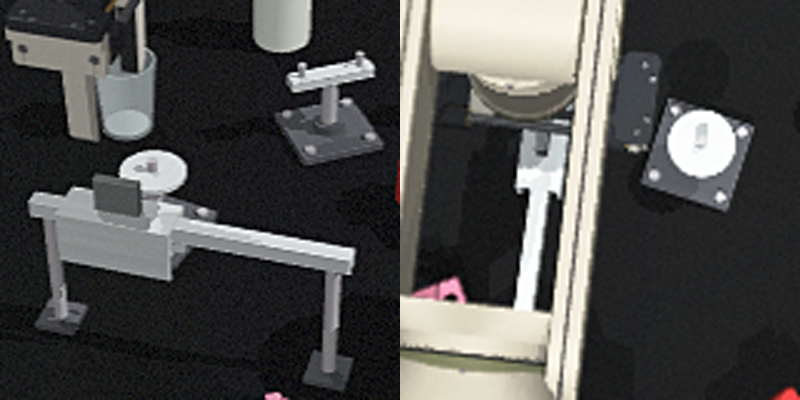

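The guard hangs astride the rail, let go: in the side crop the plate sits on the bar around (115,215) and the wall hangs beside it. The pins now show at (305,65) and (357,58). Next is the weight.

Emit:
{"api": "play_rows", "payload": {"increments": "-187 -225 0 13.6 -1;-187 -225 0 13.6 -1;-187 -225 0 13.6 -0.3;-187 -225 0 13.6 -0.3;-187 -225 0 13.6 -0.3;-187 -225 0 13.6 -0.3;-187 -225 0 13.6 -0.3;-187 -225 0 13.6 -0.3;-187 -225 0 13.6 -0.3;-187 -225 0 13.6 -0.3"}}

```text
t: 12.2
tool_pos: [0.4821, 0.2286, 0.2489]
orientation: [3.088, -0.574, -0.001]
force: [-0.2, 0.5, 0.5]
opening: 0.0605
gripper_force: 0.0
```

Run:
```python
from h import *
togo(.4825,.2297,.028,69)
robot.read_camera('side')
m=mask('side','weight',(334,377))
if m is not None: print(fit("weight",{"side":m},(.4825,.2297,-21),0))
for d in robot.landmark_of("side","weight"): print(d["centre"],d["conf"])
# pin tips by top camera now unobstructed
b=robot.read_camera('top'); cv2.imwrite('pics/top5.png',b)
B=cv2.resize(b[237:297,392:452],(600,600),interpolation=cv2.INTER_CUBIC); cv2.imwrite('pics/pins.png',B)
for c in("top","side"):
  for d in robot.landmark_of(c,"pin_tips"): print(c,"pins",d["conf"],d["centre"])
```

```text
t 12.2 pos [0.4821 0.2286 0.2489] cur yaw -111.1 q [ 0.35 -0.06  1.63 -0.    1.57  2.29] open 0.0605 F [-0.2  0.5  0.5] tilt [-0.001  0.001 -1.   ]
go [ 1.000e-01 -1.400e+00  2.209e+02] yaw -0.1
(array([483.4, 230.5, -21.8]), np.float64(0.9599679366276876))
[0.4861, 0.11, -0.0036] 0.9
[0.4783, 0.232, 0.002] 0.71
[0.4964, -0.3535, 0.0957] 0.47
top pins 0.88 [0.4908, -0.3473, 0.0953]
side pins 0.66 [0.4932, -0.3483, 0.0938]
```

View pics/pins.png

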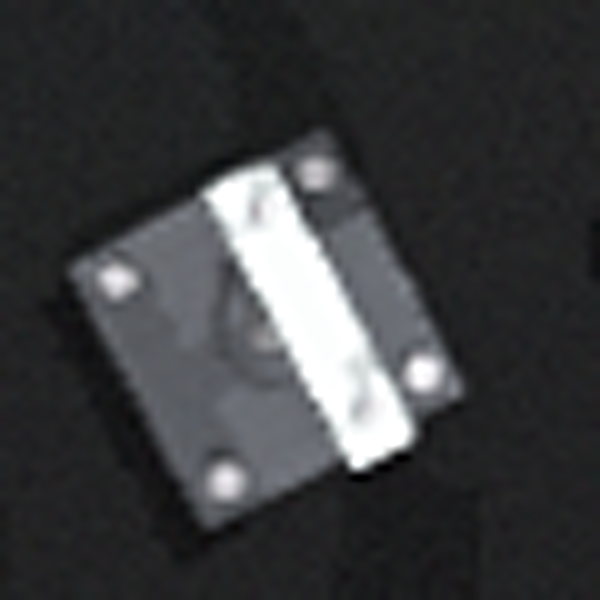

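The crop shows the crosshead with its corners at about (203,192), (275,165), (415,443) and (355,472), and the pins near (262,202) and (365,393). Now I descend on the weight.

Emit:
{"api": "play_rows", "payload": {"increments": "0 -1 40 0 -0.3;0 -1 80 0 -0.3;0 -1 120 0 -0.3;0 -1 160 0 -0.3;0 -1 190 0 -0.3;0 -1 210 0 -0.3;0 -1 218 0 -0.3;0 -1 220 0 -0.3;0 -1 220 0 -0.3;0 -1 220 0 1;0 -1 220 0 1;0 -1 220 0 1;0 -1 220 0 1;0 -1 220 0 1;0 -1 220 0 1;0 -1 220 0 1;0 -1 220 0 1;0 -1 220 0 1", "force": 40}}

```text
t: 14.3
tool_pos: [0.4817, 0.2305, 0.0294]
orientation: [3.089, -0.572, -0.001]
force: [-0.5, -1.9, 0.1]
opening: 0.0117
gripper_force: 40.0
```

Run:
```python
from h import *
togo(.49,.2297,.22,69)
P=lambda L:(np.array(L,float)+.5)/10-.5+[392,237]
c=back("top",P([[203,192],[275,165],[415,443],[355,472]]),.082); print(c.round(4),c.mean(0).round(4))
d=(c[0]+c[1]-c[2]-c[3]); print("yaw",np.degrees(np.arctan2(d[1],d[0])))
h=back("top",P([[262,202],[365,393]]),.090); print(h.round(4),h.mean(0))
```

```text
t 14.3 pos [0.4817 0.2305 0.0294] cur yaw -111.0 q [ 0.35  0.13  1.85 -0.    1.16  2.29] open 0.0117 F [-0.5 -1.9  0.1] tilt [-0.     0.001 -1.   ]
go [   7.9   -2.1 -190.6] yaw 0.0
[[ 0.5278 -0.3175  0.082 ]
 [ 0.5356 -0.3384  0.082 ]
 [ 0.4558 -0.3779  0.082 ]
 [ 0.4475 -0.3604  0.082 ]] [ 0.4917 -0.3486  0.082 ]
yaw 27.213858988117344
[[ 0.5242 -0.3331  0.09  ]
 [ 0.4697 -0.362   0.09  ]] [ 0.49697612 -0.34759491  0.09      ]
```

Emit:
{"api": "play_rows", "payload": {"increments": "0 0 -10 0 1;0 0 -30 0 1;0 0 -60 0 1;0 0 -95 0 1;0 0 -130 0 1;0 0 -165 0 1;0 0 -200 0 1;0 0 -215 0 1;0 0 -215 0 1;0 0 -215 0 1;0 0 -215 0 1"}}

```text
t: 15.4
tool_pos: [0.4808, 0.2303, 0.2418]
orientation: [3.087, -0.571, -0.006]
force: [-0.0, 0.1, -5.1]
opening: 0.0111
gripper_force: 40.0
```

Run:
```python
from h import *
togo(.4928,-.3486,.2444,-62.3)
```

```text
t 15.4 pos [0.4808 0.2303 0.2418] cur yaw -111.0 q [ 0.35 -0.06  1.64  0.    1.56  2.29] open 0.0111 F [-0.   0.1 -5.1] tilt [-0.003  0.003 -1.   ]
go [218.4 536.3  -1.8] yaw -48.7
```

Held, at about 0.5 kg. I carry it smoothly to a point above the pins at height, then check.

Emit:
{"api": "play_rows", "payload": {"increments": "6 14 0 -1 1;18 43 0 -4 1;33 80 0 -7 1;48 118 0 -11 1;63 155 0 -14 1;78 192 0 -17 1;93 230 0 -21 1;109 268 0 -24 1;124 305 0 -28 1;139 342 0 -31 1;154 380 0 -34 1;170 417 0 -38 1;185 455 0 -41 1;200 490 0 -45 1;210 517 0 -47 1;216 531 0 -48.5 1;218 536 0 -48.7 1;218 536 0 -48.7 1;218 536 0 -48.7 1;218 536 0 -48.7 1"}}

```text
t: 17.4
tool_pos: [0.4939, -0.3466, 0.2444]
orientation: [-3.049, -0.754, 0.0]
force: [0.1, 0.6, -4.4]
opening: 0.012
gripper_force: 40.0
```

```bash
cat > w.py <<'E'
from h import *
import sys
togo(.4928,-.3486,.1364,-62.3)
s=robot.read_state(); p=s["tool_pos"]; z=p[2]-.0294
a=robot.read_camera('side'); b=robot.read_camera('top')
uv=proj("side",[p[0],p[1],z+.02])[0]
m=mask("side","weight",uv)
if m is not None: print("side fit",fit("weight",{"side":m},(p[0],p[1],27.7),z))
for c in("top","side"):
  for q in("weight","pin_tips","pin_stand"):
    for d in robot.landmark_of(c,q):
      if abs(d["centre"][1]+.35)<.08: print(c,q,np.round(d["centre"],4),round(d["conf"],2))
u,v=uv.astype(int)
cv2.imwrite(sys.argv[1],cv2.resize(a[v-40:v+80,u-75:u+75],None,fx=5,fy=5,interpolation=cv2.INTER_CUBIC))
E
python3 w.py pics/w1.png
```

```text
t 17.4 pos [ 0.4939 -0.3466  0.2444] cur yaw -62.2 q [-0.7   0.13  1.44  0.    1.57  0.39] open 0.012 F [ 0.1  0.6 -4.4] tilt [-0.    -0.001 -1.   ]
go [ -1.9   1.3 108. ] yaw 0.1
side fit (array([ 496.4, -345.3,   27.5]), np.float64(0.8106999012082985))
top weight [ 0.4911 -0.3454  0.2172] 0.42
top weight [ 0.7106 -0.327  -0.0021] 0.35
top pin_tips [ 0.4937 -0.3461  0.0972] 0.44
top pin_stand [ 0.494  -0.3485 -0.0018] 0.44
side weight [ 0.4904 -0.3466  0.2126] 0.76
side pin_tips [ 0.4936 -0.3515  0.0968] 0.95
side pin_stand [ 4.918e-01 -3.487e-01 -2.000e-04] 0.65
```

View pics/w1.png

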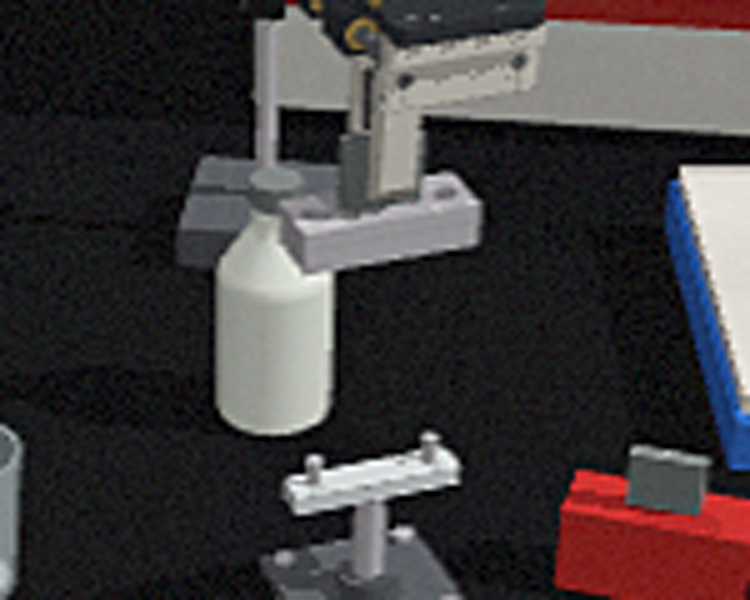

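In the side crop the bar's near face has corners at about (303,235), (480,205), (480,243) and (305,270), with the hole tops visible. The pin tips are at about (315,458) and (431,436). I work out both from the same camera.

Run:
```python
from h import *
from scipy.optimize import least_squares
s=robot.read_state();p=np.array(s["tool_pos"]); p0=np.array([.4939,-.3466,.2444]); z=p0[2]-.0294
u,v=proj("side",[p0[0],p0[1],z+.02])[0].astype(int)
P=lambda L:(np.array(L,float)+.5)/5-.5+[u-75,v-40]
tips=back("side",P([[315,456],[431,434]]),.097); print("tips",tips.round(4),tips.mean(0).round(4),np.linalg.norm(tips[0]-tips[1]))
obs=P([[303,235],[480,205],[480,243],[305,270],[282,200]])
L=np.array([[.045,.018,.022],[-.045,.018,.022],[-.045,.018,0],[.045,.018,0],[.045,-.018,.022]])
def f(x):
    c,q=np.cos(x[2]),np.sin(x[2]); return (proj("side",np.c_[x[0]+c*L[:,0]-q*L[:,1],x[1]+q*L[:,0]+c*L[:,1],z+L[:,2]])-obs).ravel()
r=least_squares(f,[p0[0],p0[1],.48]); print("weight",r.x[:2].round(4),np.degrees(r.x[2]).round(1),f(r.x).round(1))
```

```text
tips [[ 0.5213 -0.3341  0.097 ]
 [ 0.4645 -0.3633  0.097 ]] [ 0.4929 -0.3487  0.097 ] 0.06386097536187962
weight [ 0.4941 -0.3468] 26.3 [ 0.4 -0.5  0.4 -0.2 -0.2  0.3 -0.2  0.7 -0.3 -0.3]
```

Tips at (0.4929, -0.3487) with spacing 63.9 mm (should be 64), so the measurement holds. Now down to about 11 mm above them.

Emit:
{"api": "play_rows", "payload": {"increments": "-3 1 15 0 1;-3 1 35 0 1;-3 1 55 0 1;-3 1 70 0 1;-3 1 82 0 1;-3 1 92 0 1;-3 1 98 0 1;-3 1 102 0 1;-3 1 104 0 1;-3 1 105 0 1;-3 1 105 0 1;-3 1 105 0 1;-3 1 105 0 1;-3 1 105 0 1"}}

```text
t: 19.25
tool_pos: [0.4916, -0.3501, 0.1399]
orientation: [3.05, 0.753, 0.0]
force: [-0.8, 0.5, -4.0]
opening: 0.0115
gripper_force: 40.0
```

```bash
python3 w.py pics/w2.png
```

```text
t 19.25 pos [ 0.4916 -0.3501  0.1399] cur yaw -62.3 q [-0.7   0.19  1.57  0.    1.38  0.38] open 0.0115 F [-0.8  0.5 -4. ] tilt [ 0.  0. -1.]
go [ 1.7 -0.8  3.5] yaw 0.0
side fit (array([ 493.5, -349.4,   27. ]), np.float64(0.7932260795935647))
top weight [ 0.4898 -0.35    0.114 ] 0.42
top pin_tips [ 0.4912 -0.3482  0.095 ] 0.44
top pin_stand [ 0.4925 -0.3488 -0.0026] 0.48
side weight [ 0.4905 -0.3486  0.1116] 0.82
side pin_tips [ 0.4953 -0.3523  0.096 ] 0.72
side pin_stand [ 0.494  -0.3445  0.0013] 0.71
side pin_stand [ 0.4943 -0.3526  0.0964] 0.38
```

View pics/w2.png

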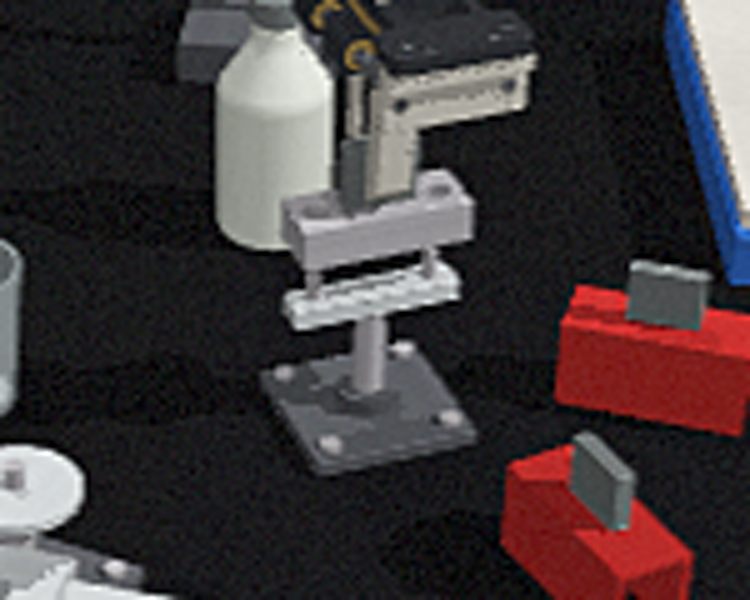

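The bar sits level over the pins, which show just beneath its near edge at (313,283) and (430,262), clear of the crosshead. I trim by a millimetre or two and settle.

Emit:
{"api": "play_rows", "payload": {"increments": "1 -0.5 1 0 1;1 -0.5 2 0 1;1 -0.5 2 0 1;1 -0.5 2 0 1;1 -0.5 2 0 1;1 -0.5 2 0 1;1 -0.5 2 0 1;1 -0.5 2 0 1;1 -0.5 2 0 1;1 -0.5 2 0 1"}}

```text
t: 20.7
tool_pos: [0.4922, -0.3491, 0.1377]
orientation: [3.05, 0.753, 0.0]
force: [-0.7, 0.6, -3.5]
opening: 0.0117
gripper_force: 40.0
```

Run:
```python
from h import *
togo(.4922,-.3491,.138,-62.3)
robot.read_camera("side")
for d in robot.landmark_of("side","saddle"): print(np.round(d["centre"],3),round(d["conf"],2))
print(robot.close_job())
```

```text
t 20.7 pos [ 0.4922 -0.3491  0.1377] cur yaw -62.3 q [-0.7   0.19  1.57 -0.    1.38  0.38] open 0.0117 F [-0.7  0.6 -3.5] tilt [ 0.  0. -1.]
go [ 0.  -0.  -0.3] yaw 0.0
[ 0.342 -0.389  0.045] 0.8
[ 0.369 -0.221  0.046] 0.61
the job is handed in; nothing more can be done
None
```

I handed the job in at about 21 s with the guard hung astride the rail and let go, and the weight held level about 11 mm above the pin tips, within about 1 mm of centre by my measurement. I don't have the verdict, and I last saw the guard in the picture just after letting go: the final network check did not report it, only the two red look-alikes.

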